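# Tip the dishes to the reading end of a tilting dish tray

### The job

Lay the loose little Petri dish flat in the empty end of the tipping tray, behind the two already there, and let go. Then push the tray's lip down until the tray bears on the rubber rest below it and keep it there with a light steady press of about 10 N for a few seconds, never ramming the rest, while all three dishes slide up against one another at the lip end. Ease the tray back up to level without letting it snap back, and leave the things standing around where they are.

Things in the scene. Friction and masses are not known exactly. Their poses are not given: they have to be found in the camera images.
- tray: White open trough, a see-saw pivoted mid-length on a fixed blue stand. Inside 320 x 75 mm, 22 deep, walls 3 thick. Origin on the hinge axis, 95 mm above the bench; x along the trough to the lip (about the robot's left), y along the hinge, z up. In this frame: floor top z = 8 mm, underside z = 4, wall tops z = 30, end walls' inner faces x = +160 and -160. Level at the start.
- hinge (a point): Middle of the hinge axis (the tray's origin and axes, at mid-length). Pushing the lip down turns the tray about its +y. A spring holds it level against a stop: about 2 N at the lip moves it and 2 to 3 N holds it near the rest; let go, it snaps up. It meets the rest at 19 to 26 degrees, not known beforehand. The floor is slippery: dishes start to slide at about 12 to 17 degrees.
- lip (a point): Where to push: the centre of the top face of the flat out-turned lip on the tray's +x end, at (185, 0, 30) mm in the tray's frame. The lip is 42 long (x = 163 to 205 mm), 81 wide and 4 thick. Axes as the tray's; it moves with the tray.
- bay (a point): Centre of the empty end of the trough, on the floor's top face at (-100, 0, 8) mm in the tray's frame, where the loose dish is to be laid. Free floor about 115 long, 75 wide. The dish goes in held with one finger before and one behind it along the trough (x); beside it there are only 10 mm to each side wall.
- rest: Heavy loose screw-jack rest on the bench under the lip half of the tray, 105 to 120 mm from below the hinge: steel foot 52 across, and a rubber dome of 14 mm radius whose top is set between 48 and 56 mm above the bench (not measured). Origin: centre of the underside. Keep the load on it between 4 and 25 N; 10 N at the lip loads it by about 11 N, each N more adds about 1.5 N.
- dish_c_center (a point): Centre of the loose dish, lying flat on the bench to the robot's right: a closed clear Petri dish with dark red filling, 55 across and 15 high, about 30 g; z is its axis.
- dish_a_center (a point): Centre of the dish lying in the trough near its middle, same kind as the loose dish.
- dish_b_center (a point): Centre of the dish lying in the trough nearer the lip, same kind as the loose dish.
- vial: Bystander: glass vial with white cap standing upright, 25 across, 60 high; origin at its underside's centre. Leave it.
- stack: Bystander: stack of four big dishes, 90 across, 60 high; origin at its underside's centre. Leave it.
- strip: Bystander: flat clear test strip tray, 50 by 130, 12 high, long side along its y; origin at its underside's centre. Leave it.
Mind the look-alikes: they are no part of the job. Of the things like the rest, leave any that is green; of the rest the smaller one is meant.

How it is judged:
By the outcome, as a careful person would: the job done as asked, in the order asked, and still so for the second after the job is handed in, with the robot touching nothing.
It also fails if it takes over 70 s, if anything falls off the work surface, if the arm or the gripper's body presses on something with over 40 N, if the wrist force passes 120 N, or if a joint passes its speed limit or range.

### The arm

A 6-joint arm with a two-finger parallel gripper is mounted at the origin on the work surface. World frame = base frame: x ahead of the robot, y to its left, z up, the work surface at z = 0. Lengths are in m, angles in rad, forces in N, time in s.
With the tool pointing down it reaches from about 0.275 to 0.725 m from the base axis. Payload 15.9 kg.
Tool frame: the origin (TCP) lies between the finger pads; the fingertips stand 22 mm ahead of it and the grasp point (between the pads) lies 3 mm ahead of it (tip_reach is the z of the fingertips in the tool frame, in m); z points along the fingers, y is the line along which they close (so a half turn about z gives the same grasp; the last joint's range is limited). The gripper opens to 85 mm and grips with 20 to 120 N. Pads are 22 mm wide; open, the fingers measure 114 mm over their backs; the gripper's body (76 mm by 85 mm) begins 54 mm behind the grasp point. The pads swing forward as they close: fully open they stand 13 mm farther back than shut.
Start: joints at [1.315, 0.213, -0.034, 1.323, 0, 1.571], TCP at [0.127, 0.484, 0.253] pointing down, gripper open.
Joint ranges: [-2.98, 2.98], [-0.74, 1.72], [-1.14, 1.35], [-2.1, 2.04], [-1.57, 1.44], [-3.14, 3.14]. Speed limits (rad/s): [1.89, 1.89, 2.39, 2.57, 3.14, 3.14].

### API

Orientations are given as a 3x3 rotation matrix whose columns are the frame's x, y, z axes.
In Python, from plant import get_obs, grab_frame, sign_off, tip_reach gives the robot as it stands.
- The arm moves only by the tool servo_tool, never from a script. Its argument "deltas" is a list of rows, each a list of 3 entries, a list of its own where there are three numbers: the opening, from 0 (shut) to 1 (fully open), then the shift along the tool's x, y, z in mm, then the turn, a rotation vector about the tool's x, y, z in rad. A call has 1 to 5 rows; each row shifts and turns the commanded pose from where the row before left it, along the tool's axes as they then stand; what a row does not reach is not made up. A row lasts 1/10 s, in which the tool goes at most 50 mm and 8.59 degrees, less where a joint would pass 70% of its speed; a pose out of reach is approached as far as the arm can. A call is refused whole if a number of a shift passes 50 or a number of a turn 0.15, either way. A call with a gripper value outside its range is refused whole. The fingers move at their own pace and stop on an object; "newtons" is the grip in N (left out, the last holds). Time passes only in rows, so rows that do not move let the fingers close. It gives the time, the measured TCP pose, the force, the opening and the grip force at its end, in the units of the state.
- get_obs(): the state, without advancing time (a new reading comes with each control period).
- grab_frame(name): name is "scene" or "top"; returns a dict with "color" (480x640x3 uint8, red, green, blue), "depth" (480x640 float32, m along the optical axis (not along the pixel's ray), 0 where there is no reading), "fx", "fy", "cx", "cy" (pixels), "camera_from_world" (4x4, takes a point from world to camera coordinates). Camera axes: x right, y up, looking along -z (the intrinsics and any distortion apply to the point x, -y, -z); pixel columns grow to the right and rows downward; lengths in m; the calibration is good to about 2 mm. A picture is of the moment at which its call begins.
- sign_off(): hands the job in; it is judged then, once.
The state is a dict: "time_s": time; "joint_pos": joint angles; "qvel": joint speeds; "joint_torque": joint torques, N m; "eef_pos": TCP position; "ee_rot": TCP orientation; "force": force on the tool from outside, world axes, zero at the start; "torque": the same for the moment, N m; "opening": opening from 0.0 (shut) to 1.0 (fully open); "gripper_force": force on a finger pad.
Only numpy, scipy, OpenCV 4.12 (cv2) and the standard library are available. Lean on these libraries where they do the work, as an engineer would, in place of code of your own. Each camera call takes 0.05 s, during which the arm holds its last target. There are 200 camera calls.

## Working session

There is one attempt and no reset: what is moved stays moved. The work goes in short steps, Python scripts to look and compute and a tool call to move; the robot and the scene stay as the last step left them, time stands still between calls to the robot, and variables do not carry over. Pictures are saved under pics/ and viewed, at most 10 in all, crops included, and the job is handed in when it is done.

Besides the shell and the picture viewer there is one more tool, called in YAML: its name, and indented under it one key for each argument. servo_tool: Moves the arm, as the interface text tells. Its arguments: {"type":"object","properties":{"deltas":{"type":"array","items":{"type":"array"}},"newtons":{"type":"number"}},"required":["deltas"]}

```bash
mkdir -p pics
cat > h.py <<'E'
import numpy as np,cv2
from plant import *
def ray(f,u,v):
    c=np.array([(u-f['cx'])/f['fx'],-(v-f['cy'])/f['fy'],-1.0]);T=np.linalg.inv(f['camera_from_world'])
    return T[:3,3],T[:3,:3]@c
def onz(f,u,v,z):
    o,d=ray(f,u,v);return o+d*(z-o[2])/d[2]
def cloud(f):
    v,u=np.mgrid[:480,:640];d=f['depth'];c=np.stack([(u-f['cx'])/f['fx']*d,-(v-f['cy'])/f['fy']*d,-d],-1)
    T=np.linalg.inv(f['camera_from_world']);P=c@T[:3,:3].T+T[:3,3];P[d==0]=np.nan;return P
E
python3 - <<'E'
from h import *
o=get_obs();print(o['eef_pos'],o['ee_rot'],tip_reach,o['opening'])
for n in('scene','top'):
    f=grab_frame(n);np.save(n+'.npy',f,allow_pickle=True);cv2.imwrite(f'pics/{n}0.png',f['color'][...,::-1]);print(n,f['fx'],np.linalg.inv(f['camera_from_world']).round(3).tolist(),[k for k in f])
E
```

```text
[0.12642157 0.48342795 0.25281417] [[-9.67455691e-01  2.53040287e-01 -3.14010319e-04]
 [ 2.53040480e-01  9.67455097e-01 -1.07276373e-03]
 [ 3.23384416e-05 -1.11730870e-03 -9.99999375e-01]] 0.022 0.9987652122961641
scene 522.864958996978 [[0.414, -0.653, 0.634, 1.141], [0.91, 0.3, -0.286, -0.3], [-0.003, 0.695, 0.719, 0.857], [0.0, 0.0, 0.0, 1.0]] ['color', 'depth', 'fx', 'fy', 'cx', 'cy', 'camera_from_world']
top 531.950511820795 [[0.047, 0.969, -0.243, 0.197], [-0.999, 0.045, -0.013, 0.028], [-0.001, 0.243, 0.97, 1.151], [0.0, 0.0, 0.0, 1.0]] ['color', 'depth', 'fx', 'fy', 'cx', 'cy', 'camera_from_world']
```

View pics/scene0.png

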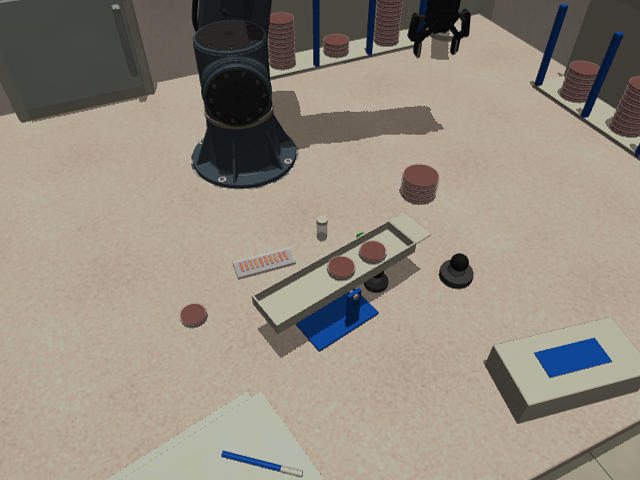

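View pics/top0.png

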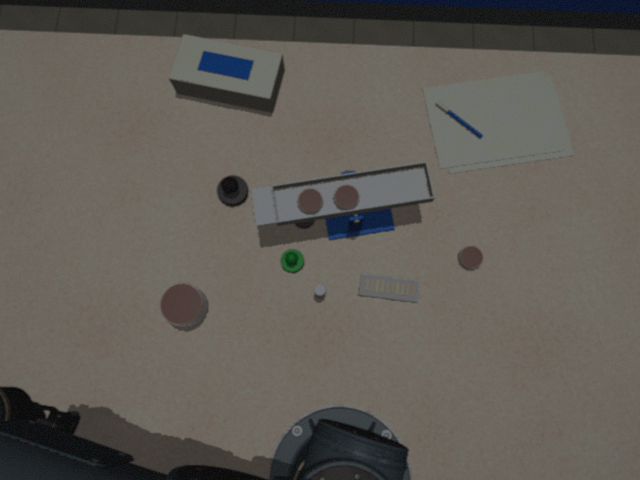

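Scene: the loose dish is at scene (193,315) / top (470,258). The trough dishes are at top (310,201) and (346,197), with the lip at top (263,204). Candidates:
- **Loose dish:** single dish at top (470,258). Stack at (184,305), the trough dishes and the shelf dishes are not it.
- **Rest:** small dark one under the tray at top (304,222) / scene (376,281). The larger dark one at top (232,190) and the green one at (292,261) are to be left.

Run:
```python
from h import *
F={n:np.load(n+'.npy',allow_pickle=True).item() for n in('scene','top')}
for n,f in F.items():
    P=cloud(f);c=f['color'].astype(int)
    hsv=cv2.cvtColor(f['color'],cv2.COLOR_RGB2HSV)
    m=(((c[...,0]-c[...,1])>(25 if n=='top' else 45))&((c[...,0]-c[...,2])>(20 if n=='top' else 40))).astype(np.uint8)
    m=cv2.morphologyEx(m,cv2.MORPH_OPEN,np.ones((3,3)))
    k,_,s,cen=cv2.connectedComponentsWithStats(m)
    for i in range(1,k):
        if 150<s[i,4]<3000:
            u,v=cen[i];z=P[int(v),int(u),2]
            print(n,cen[i].round(1),s[i].tolist(),'depth',P[int(v),int(u)].round(3),'z.015',onz(f,u,v,.015).round(4),'z.118',onz(f,u,v,.118).round(4))
    Q=(P[...,2]>.117)&(P[...,2]<.133)&(P[...,0]>.3)&(P[...,0]<.8)&(P[...,1]>-.35)&(P[...,1]<.35)
    X=P[Q][:,:2].astype(np.float32);r=cv2.minAreaRect(X);print(n,'traytop',len(X),r,cv2.boxPoints(r).round(3).tolist(),np.median(P[Q][:,2]))
    # image hull
    k,l,s,_=cv2.connectedComponentsWithStats(cv2.morphologyEx(Q.astype(np.uint8),cv2.MORPH_CLOSE,np.ones((5,5))))
    i=1+s[1:,4].argmax();cs,_=cv2.findContours((l==i).astype(np.uint8),0,1);h=cv2.convexHull(cs[0]);
    G=np.array([onz(f,*p[0],.125)[:2] for p in h],np.float32);r=cv2.minAreaRect(G);print('hull rays',r,cv2.boxPoints(r).round(3).tolist())
f=F['scene']['color'][...,::-1];t=F['top']['color'][...,::-1]
a=cv2.resize(f[195:345,160:500],None,fx=2.3,fy=2.0);b=cv2.resize(np.clip(t[150:300,210:500]*1.8,0,255).astype(np.uint8),(782,290))
cv2.imwrite('pics/crop.png',np.vstack([a,b]))
```

```text
scene traytop 2155 ((0.5667025446891785, 0.020974308252334595), (0.08570265024900436, 0.3707261085510254), 11.729207992553711) [[0.4869999885559082, 0.1940000057220459], [0.5619999766349792, -0.16899999976158142], [0.6460000276565552, -0.15199999511241913], [0.5709999799728394, 0.210999995470047]] 0.12233152235445044
hull rays ((0.5701778531074524, 0.018826231360435486), (0.08638329803943634, 0.3689642548561096), 11.865521430969238) [[0.49000000953674316, 0.1899999976158142], [0.5659999847412109, -0.17100000381469727], [0.6499999761581421, -0.15299999713897705], [0.574999988079071, 0.20800000429153442]]
top traytop 2232 ((0.565893292427063, 0.020871400833129883), (0.08415638655424118, 0.36825236678123474), 12.163814544677734) [[0.4860000014305115, 0.19200000166893005], [0.5640000104904175, -0.1679999977350235], [0.6460000276565552, -0.15000000596046448], [0.5680000185966492, 0.20999999344348907]] 0.12256451940146629
hull rays ((0.5638307332992554, 0.020711854100227356), (0.08423100411891937, 0.3673640489578247), 11.98058032989502) [[0.48500001430511475, 0.19200000166893005], [0.5609999895095825, -0.1679999977350235], [0.6430000066757202, -0.15000000596046448], [0.5669999718666077, 0.20900000631809235]]
```

View pics/crop.png

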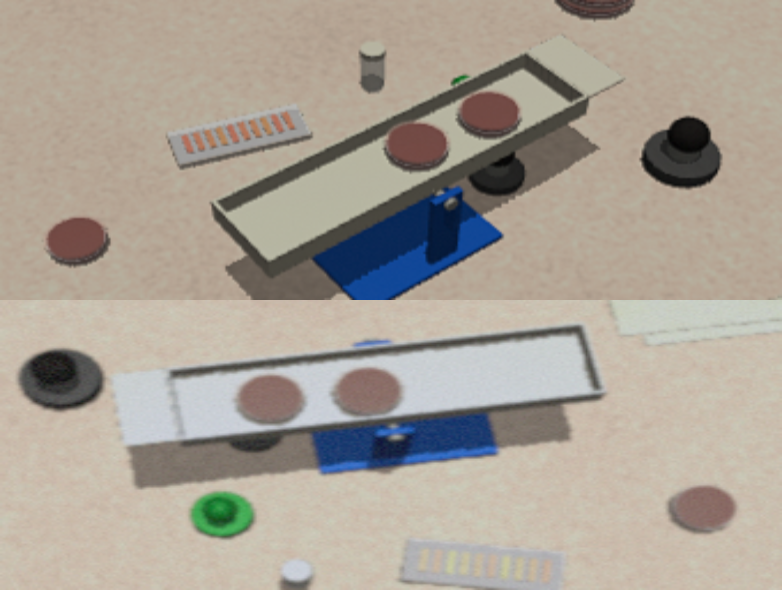

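The crop confirms it: a single loose dish off to the right, two dishes in the trough, and the small dark rest already under the lip half. Next I measure the dishes.

Run:
```python
from h import *
F={n:np.load(n+'.npy',allow_pickle=True).item() for n in('scene','top')}
for n,L in (('top',[(470,258,.015),(310,201,.118),(346,197,.118)]),('scene',[(193,313,.015),(341,266,.118),(372,250,.118)])):
    f=F[n];c=f['color'].astype(float)
    q=c[...,0]/(c[...,1]+1)
    for u,v,z in L:
        w=18;s=q[v-w:v+w,u-w:u+w];m=((s>1.45)).astype(np.uint8)
        k,l,st,ce=cv2.connectedComponentsWithStats(m);i=1+st[1:,4].argmax()
        p=ce[i]+[u-w,v-w];X=onz(f,*p,z)
        d=X[:2]-[.571,0];t=np.array([-.208,.978]);print(n,p.round(1),st[i].tolist(),X.round(4),'trayxy',(d@t).round(4),(d@[-t[1],t[0]]).round(4), q[v,u].round(2),q[v-w,u-w].round(2))
o=get_obs();print(o['eef_pos'],o['ee_rot'].round(3))
```

```text
Traceback (most recent call last):
ValueError: attempt to get argmax of an empty sequence
```

Run:
```python
from h import *
F={n:np.load(n+'.npy',allow_pickle=True).item() for n in('scene','top')}
for n,L in (('top',[(470,258,.015),(310,201,.118),(346,197,.118)]),('scene',[(193,313,.015),(341,266,.118),(372,250,.118)])):
    f=F[n];c=f['color'].astype(float)
    q=np.clip((c[...,0]/(c[...,1]+1)-.8)*200,0,255).astype(np.uint8)
    for u,v,z in L:
        w=18;s=q[v-w:v+w,u-w:u+w];th,m=cv2.threshold(np.ascontiguousarray(s),0,1,cv2.THRESH_OTSU)
        k,l,st,ce=cv2.connectedComponentsWithStats(m);i=l[w,w]
        p=ce[i]+[u-w,v-w];X=onz(f,*p,z)
        d=X[:2]-[.571,0];t=np.array([-.208,.978]);print(n,p.round(1),st[i].tolist(),X.round(4),'trayxy',(d@t).round(4),(d@[-t[1],t[0]]).round(4),th)
o=get_obs();print(o['eef_pos'])
```

```text
top [471.2 256.7] [9, 7, 22, 21, 355] [ 0.4701 -0.2669  0.015 ] trayxy -0.24 0.1542 69.0
top [309.8 200. ] [7, 6, 23, 23, 418] [0.549  0.0874 0.118 ] trayxy 0.09 0.0034 59.0
top [346.2 196.2] [7, 6, 23, 24, 421] [0.5606 0.0133 0.118 ] trayxy 0.0152 0.0074 59.0
scene [192.5 313.8] [5, 9, 25, 21, 397] [ 0.4754 -0.2695  0.015 ] trayxy -0.2437 0.1495 99.0
scene [340.8 266.3] [5, 9, 26, 20, 418] [0.5658 0.0099 0.118 ] trayxy 0.0108 0.003 94.0
scene [372.5 250.4] [6, 9, 25, 20, 383] [0.5545 0.0838 0.118 ] trayxy 0.0854 -0.0013 94.0
[0.12644197 0.48346548 0.25287511]
```

servo_tool:
  deltas:
    - [1,[0,0,0],[0,0,-0.115]]
    - [1,[0,0,0],[0,0,-0.115]]
    - [1,[0,0,0],[0,0,-0.115]]
    - [1,[0,0,0],[0,0,-0.121]]
  newtons: 25

```text
time_s: 0.5
eef_pos: [0.1264, 0.4835, 0.253]
ee_rot: [[-0.977, -0.213, -0.0], [-0.213, 0.977, -0.001], [0.0, -0.001, -1.0]]
force: [0.8, -0.2, -0.1]
opening: 1.0
gripper_force: 0.0
```

Run:
```python
from h import *
o=get_obs();print(o['eef_pos'],o['ee_rot'].round(3).tolist(),o['joint_pos'].round(3))
d=np.array([.4725,-.268,.2528])-o['eef_pos'];print(1000*o['ee_rot'].T@d)
```

```text
[0.12644818 0.48353536 0.25299599] [[-0.977, -0.213, -0.0], [-0.213, 0.977, -0.001], [0.0, -0.001, -1.0]] [ 1.315  0.213 -0.035  1.324  0.     1.1  ]
[-1.77789431e+02 -8.08051855e+02  6.44160767e-01]
```

servo_tool:
  deltas:
    - [1,[-8,-38,0],[0,0,0]]
    - [1,[-8,-38,0],[0,0,0]]
    - [1,[-8,-38,0],[0,0,0]]
    - [1,[-8,-38,0],[0,0,0]]
    - [1,[-8,-38,0],[0,0,0]]

```text
time_s: 1.0
eef_pos: [0.2054, 0.3047, 0.2531]
ee_rot: [[-0.978, -0.209, -0.0], [-0.209, 0.978, -0.0], [0.0, -0.0, -1.0]]
force: [0.6, -0.1, 0.6]
opening: 1.0
gripper_force: 0.0
```

servo_tool:
  deltas:
    - [1,[-8,-38,0],[0,0,0]]
    - [1,[-8,-38,0],[0,0,0]]
    - [1,[-8,-38,0],[0,0,0]]
    - [1,[-8,-38,0],[0,0,0]]
    - [1,[-8,-38,0],[0,0,0]]

```text
time_s: 1.5
eef_pos: [0.2841, 0.1273, 0.2533]
ee_rot: [[-0.978, -0.209, 0.0], [-0.209, 0.978, 0.0], [-0.0, 0.0, -1.0]]
force: [1.4, 0.8, -0.8]
opening: 1.0
gripper_force: 0.0
```

servo_tool:
  deltas:
    - [1,[-9,-38,0],[0,0,0]]
    - [1,[-9,-38,0],[0,0,0]]
    - [1,[-9,-38,0],[0,0,0]]
    - [1,[-9,-38,0],[0,0,0]]
    - [1,[-9,-38,0],[0,0,0]]

```text
time_s: 2.0
eef_pos: [0.3679, -0.0494, 0.2532]
ee_rot: [[-0.978, -0.208, 0.0], [-0.208, 0.978, 0.0], [-0.0, 0.0, -1.0]]
force: [1.7, 1.0, 0.9]
opening: 0.999
gripper_force: 0.0
```

servo_tool:
  deltas:
    - [1,[-10,-40,0],[0,0,0]]
    - [1,[-10,-40,0],[0,0,0]]
    - [1,[-10,-40,0],[0,0,0]]
    - [1,[-10,-40,0],[0,0,0]]
    - [1,[-10,-40,0],[0,0,0]]

```text
time_s: 2.5
eef_pos: [0.4586, -0.2346, 0.253]
ee_rot: [[-0.978, -0.208, -0.0], [-0.208, 0.978, 0.0], [0.0, 0.0, -1.0]]
force: [-0.4, 0.9, 1.2]
opening: 1.001
gripper_force: 0.0
```

Run:
```python
from h import *
o=get_obs();print(o['eef_pos'],o['ee_rot'].round(3).tolist(),o['joint_pos'].round(3))
d=np.array([.4725,-.268,.12])-o['eef_pos'];print(1000*o['ee_rot'].T@d)
```

```text
[ 0.4585942  -0.23455984  0.25297143] [[-0.978, -0.208, -0.0], [-0.208, 0.978, 0.0], [0.0, 0.0, -1.0]] [-0.473  0.245  0.005  1.332  0.    -0.683]
[ -6.67413879 -35.64586369 132.95805452]
```

servo_tool:
  deltas:
    - [1,[-3,-18,25],[0,0,0]]
    - [1,[-4,-18,25],[0,0,0]]
    - [1,[0,0,40],[0,0,0]]
    - [1,[0,0,40],[0,0,0]]
    - [1,[0,0,0],[0,0,0]]

```text
time_s: 3.0
eef_pos: [0.4698, -0.2651, 0.1186]
ee_rot: [[-0.978, -0.208, -0.007], [-0.208, 0.978, 0.004], [0.006, 0.006, -1.0]]
force: [-0.3, 0.2, 0.0]
opening: 1.001
gripper_force: 0.0
```

servo_tool:
  deltas:
    - [1,[0,0,40],[0,0,0]]
    - [1,[0,0,30],[0,0,0]]
    - [1,[0,0,20],[0,0,0]]
    - [1,[0,0,8],[0,0,0]]
    - [1,[0,0,0],[0,0,0]]

```text
time_s: 3.5
eef_pos: [0.4729, -0.2666, 0.026]
ee_rot: [[-0.978, -0.209, -0.0], [-0.209, 0.978, 0.0], [0.0, 0.0, -1.0]]
force: [-0.2, 0.5, 0.5]
opening: 1.001
gripper_force: 0.0
```

servo_tool:
  deltas:
    - [0.5,[0,0,0],[0,0,0]]
    - [0.5,[0,0,0],[0,0,0]]
    - [0.5,[0,0,0],[0,0,0]]
    - [0.5,[0,0,0],[0,0,0]]
    - [0.5,[0,0,0],[0,0,0]]

```text
time_s: 4.0
eef_pos: [0.4735, -0.267, 0.0268]
ee_rot: [[-0.978, -0.209, 0.002], [-0.209, 0.978, -0.001], [-0.002, -0.001, -1.0]]
force: [-2.1, 2.0, 8.1]
opening: 0.626
gripper_force: 24.4
```

Run:
```python
from h import *
o=get_obs();print(o['eef_pos'],o['opening'],o['gripper_force'],o['force'])
f=grab_frame('scene');cv2.imwrite('pics/g1.png',cv2.resize(f['color'][240:360,100:260,::-1],None,fx=4,fy=4))
```

```text
[ 0.47349991 -0.26699948  0.02678989] 0.6262951621672379 24.41138505935669 [-2.12755909  1.95731697  8.05330265]
```

View pics/g1.png

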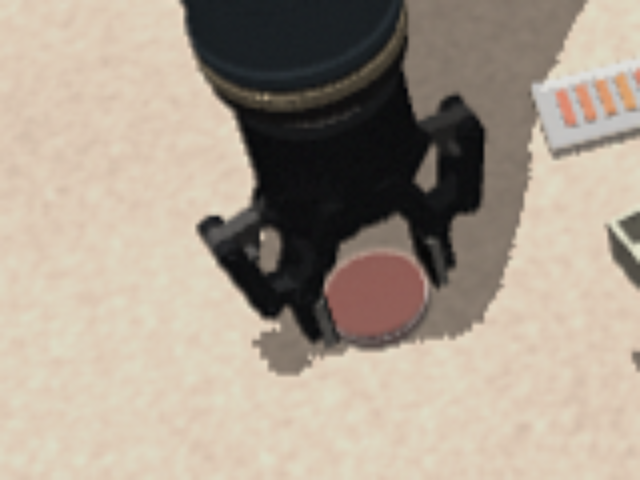

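The scene crop shows the dish gripped centrally between the pads, around crop (377,295). I lift it and carry it above the bay.

servo_tool:
  deltas:
    - [0.5,[0,0,-8],[0,0,0]]
    - [0.5,[0,0,-20],[0,0,0]]
    - [0.5,[0,0,-35],[0,0,0]]
    - [0.5,[0,0,-40],[0,0,0]]
    - [0.5,[0,0,-40],[0,0,0]]

```text
time_s: 4.55
eef_pos: [0.4724, -0.2664, 0.1708]
ee_rot: [[-0.978, -0.209, 0.0], [-0.209, 0.978, -0.0], [-0.0, -0.0, -1.0]]
force: [1.7, 0.2, 0.1]
opening: 0.628
gripper_force: 26.5
```

servo_tool:
  deltas:
    - [0.5,[-10,10,-30],[0,0,0]]
    - [0.5,[-20,20,0],[0,0,0]]
    - [0.5,[-25,25,0],[0,0,0]]
    - [0.5,[-25,25,0],[0,0,0]]
    - [0.5,[-25,25,0],[0,0,0]]

```text
time_s: 5.05
eef_pos: [0.554, -0.1408, 0.1995]
ee_rot: [[-0.978, -0.208, 0.001], [-0.208, 0.978, -0.0], [-0.001, -0.0, -1.0]]
force: [-0.1, -0.5, -0.6]
opening: 0.619
gripper_force: 26.5
```

servo_tool:
  deltas:
    - [0.5,[-25,22,0],[0,0,0]]
    - [0.5,[-16,15,0],[0,0,0]]
    - [0.5,[-6,5,0],[0,0,0]]
    - [0.5,[0,0,0],[0,0,0]]
    - [0.5,[0,0,0],[0,0,0]]

```text
time_s: 5.55
eef_pos: [0.5902, -0.0918, 0.1987]
ee_rot: [[-0.978, -0.208, 0.0], [-0.208, 0.978, -0.0], [-0.0, -0.0, -1.0]]
force: [-0.7, -1.0, 0.0]
opening: 0.626
gripper_force: 26.5
```

Run:
```python
from h import *
o=get_obs();print(o['eef_pos'],o['ee_rot'].round(3).tolist(),o['opening'],o['gripper_force'],o['force'])
fs=grab_frame('scene');ft=grab_frame('top')
p=o['eef_pos']
for n,f in(('s',fs),('t',ft)):
    np.save('c'+n,f,allow_pickle=True)
    c=f['camera_from_world']@np.r_[p,1];u=f['cx']-f['fx']*c[0]/c[2];v=f['cy']+f['fy']*c[1]/c[2];print(n,u,v)
    u,v=int(u),int(v);cv2.imwrite(f'pics/c{n}.png',cv2.resize(np.clip(f['color'][v-60:v+60,u-80:u+80,::-1]*(1 if n=='s' else 1.7),0,255).astype(np.uint8),None,fx=4,fy=4))
```

```text
[ 0.59023734 -0.09180211  0.19866985] [[-0.978, -0.208, 0.0], [-0.208, 0.978, -0.0], [-0.0, -0.0, -1.0]] 0.6259054997531667 26.454066932201385 [-0.74793202 -1.02897438  0.01493244]
s 294.61540142380727 263.408714590389
t 402.91489333931986 169.91094742475474
```

View pics/cs.png

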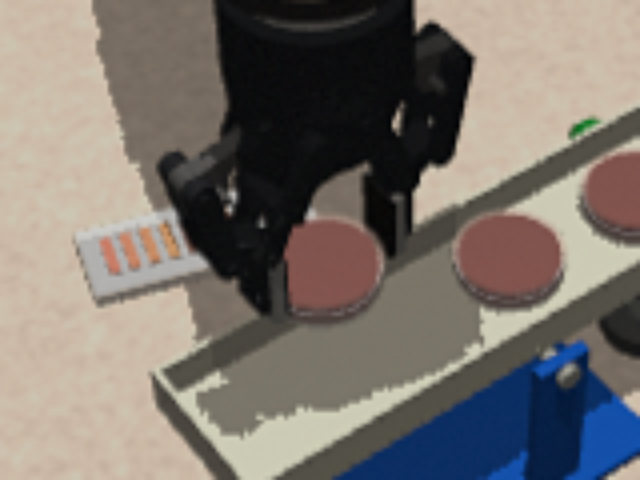

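The scene crop shows the dish held level, top centre near crop (333,268), i.e. full image (297,270). I check its offset from the TCP.

Run:
```python
from h import *
f=np.load('cs.npy',allow_pickle=True).item();c=f['color'].astype(float)
q=np.clip((c[...,0]/(c[...,1]+1)-.8)*200,0,255).astype(np.uint8)
m=((q>94)&(c[...,0]>70)).astype(np.uint8);m=cv2.morphologyEx(m,cv2.MORPH_OPEN,np.ones((3,3)))
k,l,st,ce=cv2.connectedComponentsWithStats(m);i=l[270,300];print(st[i])
R=np.array([[-.211,.977],[-.977,-.211]])
x,y,w,h=st[i][:4];p=(x+w-1-12.5*1.05,y+h/2-.5)
for p in (ce[i],p):
  X=onz(f,*p,.187);b=np.array([-.0025,.0012,0])
  print(p,X,X+b,'tray',R@((X+b)[:2]-[.5714,-.0007]))
```

```text
[285 258  24  22 438]
[295.956621   268.78767123] [ 0.5927167  -0.09079619  0.187     ] [ 0.5902167  -0.08959619  0.187     ] tray [-0.0908219   0.00037318]
(np.float64(294.875), np.float64(268.5)) [ 0.59135129 -0.09221599  0.187     ] [ 0.58885129 -0.09101599  0.187     ] tray [-0.09192095  0.00200677]
```

servo_tool:
  deltas:
    - [0.5,[0,0,25],[0,0,0]]
    - [0.5,[0,0,25],[0,0,0]]
    - [0.5,[0,0,9],[0,0,0]]
    - [0.5,[0,0,3],[0,0,0]]
    - [0.5,[0,0,0],[0,0,0]]

```text
time_s: 6.15
eef_pos: [0.5907, -0.0915, 0.1369]
ee_rot: [[-0.978, -0.208, 0.0], [-0.208, 0.978, -0.0], [-0.0, -0.0, -1.0]]
force: [1.1, -0.9, 0.4]
opening: 0.62
gripper_force: 26.5
```

servo_tool:
  deltas:
    - [0.5,[0,0,2],[0,0,0]]
    - [0.5,[0,0,2],[0,0,0]]
    - [0.5,[0,0,0],[0,0,0]]

```text
time_s: 6.45
eef_pos: [0.5908, -0.0911, 0.1325]
ee_rot: [[-0.978, -0.209, 0.0], [-0.209, 0.978, -0.0], [-0.0, -0.0, -1.0]]
force: [0.4, -0.0, 0.0]
opening: 0.624
gripper_force: 26.5
```

servo_tool:
  deltas:
    - [0.5,[0,0,1],[0,0,0]]
    - [0.5,[0,0,1],[0,0,0]]
    - [0.5,[0,0,0],[0,0,0]]

```text
time_s: 6.75
eef_pos: [0.5906, -0.0911, 0.1302]
ee_rot: [[-0.978, -0.209, -0.0], [-0.209, 0.978, -0.0], [0.0, 0.0, -1.0]]
force: [-0.2, 0.0, 0.5]
opening: 0.624
gripper_force: 26.5
```

servo_tool:
  deltas:
    - [0.5,[0,0,1],[0,0,0]]
    - [0.5,[0,0,0],[0,0,0]]

```text
time_s: 6.95
eef_pos: [0.5908, -0.0911, 0.1297]
ee_rot: [[-0.978, -0.209, 0.001], [-0.209, 0.978, -0.0], [-0.001, -0.0, -1.0]]
force: [-0.5, 0.0, 3.9]
opening: 0.624
gripper_force: 26.9
```

servo_tool:
  deltas:
    - [0.8,[0,0,0],[0,0,0]]
    - [0.8,[0,0,0],[0,0,0]]
    - [0.8,[0,0,0],[0,0,0]]
    - [0.8,[0,0,-3],[0,0,0]]
    - [0.8,[0,0,-10],[0,0,0]]

```text
time_s: 7.45
eef_pos: [0.5901, -0.091, 0.142]
ee_rot: [[-0.978, -0.209, -0.002], [-0.209, 0.978, 0.0], [0.001, 0.001, -1.0]]
force: [-0.0, 0.2, -0.6]
opening: 0.8
gripper_force: 0.0
```

servo_tool:
  deltas:
    - [0.8,[0,0,-25],[0,0,0]]
    - [0.8,[0,0,-40],[0,0,0]]
    - [0.8,[0,0,-30],[0,0,0]]
    - [0.4,[0,0,-15],[0,0,0]]
    - [0,[0,0,0],[0,0,0]]

```text
time_s: 7.95
eef_pos: [0.5917, -0.0913, 0.2554]
ee_rot: [[-0.978, -0.209, 0.004], [-0.209, 0.978, -0.001], [-0.004, -0.002, -1.0]]
force: [-0.1, 0.3, 0.6]
opening: 0.475
gripper_force: 0.0
```

Run:
```python
from h import *
o=get_obs();print(o['eef_pos'],o['joint_pos'].round(3),o['opening'],o['force'])
f=grab_frame('scene');cv2.imwrite('pics/p1.png',cv2.resize(f['color'][190:340,220:460,::-1],None,fx=3,fy=3))
```

```text
[ 0.59165999 -0.09125178  0.25536112] [-0.153  0.42   0.256  1.403 -0.    -0.363] 0.47497137857283034 [-0.05269789  0.29398746  0.57970236]
```

View pics/p1.png

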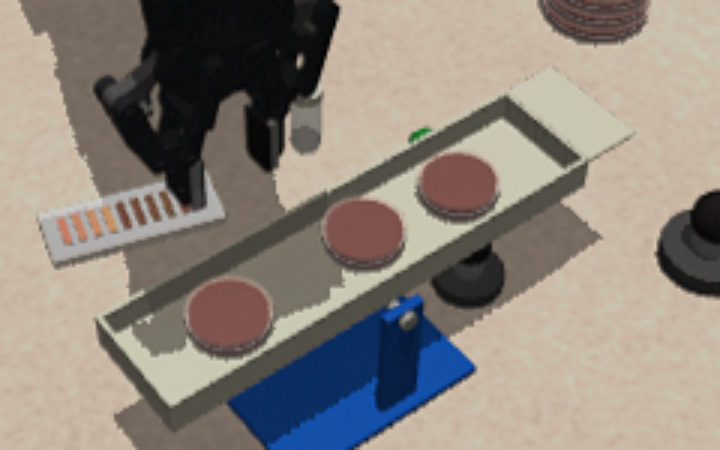

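The crop shows the dish lying flat in the bay at crop (230,315), clear of the others, with the tray level. Next is the lip, with the gripper shut.

servo_tool:
  deltas:
    - [0,[0,20,0],[0,0,0]]
    - [0,[0,40,0],[0,0,0]]
    - [0,[0,40,0],[0,0,0]]
    - [0,[0,40,0],[0,0,0]]
    - [0,[0,40,0],[0,0,0]]

```text
time_s: 8.5
eef_pos: [0.552, 0.0863, 0.2512]
ee_rot: [[-0.978, -0.208, -0.002], [-0.208, 0.978, -0.0], [0.002, 0.0, -1.0]]
force: [0.9, -0.2, 0.2]
opening: 0.001
gripper_force: 0.0
```

servo_tool:
  deltas:
    - [0,[0,40,0],[0,0,0]]
    - [0,[0,38,0],[0,0,0]]
    - [0,[0,20,20],[0,0,0]]
    - [0,[0,0,35],[0,0,0]]
    - [0,[0,0,30],[0,0,0]]

```text
time_s: 9.0
eef_pos: [0.5316, 0.1814, 0.165]
ee_rot: [[-0.978, -0.21, -0.001], [-0.21, 0.978, -0.0], [0.001, -0.0, -1.0]]
force: [-0.1, 0.8, -0.0]
opening: 0.002
gripper_force: 0.0
```

servo_tool:
  deltas:
    - [0,[0,0,5],[0,0,0]]
    - [0,[0,0,0],[0,0,0]]
    - [0,[0,0,0],[0,0,0]]

```text
time_s: 9.3
eef_pos: [0.5332, 0.1808, 0.1636]
ee_rot: [[-0.978, -0.208, 0.001], [-0.208, 0.978, 0.0], [-0.001, 0.0, -1.0]]
force: [0.2, -1.1, 1.0]
opening: -0.001
gripper_force: 0.0
```

Run:
```python
from h import *
o=get_obs();print(o['eef_pos'],o['opening'],o['force'],(1000*o['ee_rot'].T@(np.array([.5324,.18,.147])-o['eef_pos'])).round(1))
f=grab_frame('scene');cv2.imwrite('pics/l1.png',cv2.resize(f['color'][160:310,280:480,::-1],None,fx=3.5,fy=3.5))
```

```text
[0.53320208 0.18079786 0.16355392] -0.0008256537033784874 [ 0.22101215 -1.11252591  0.99221724] [ 1.  -0.6 16.6]
```

View pics/l1.png

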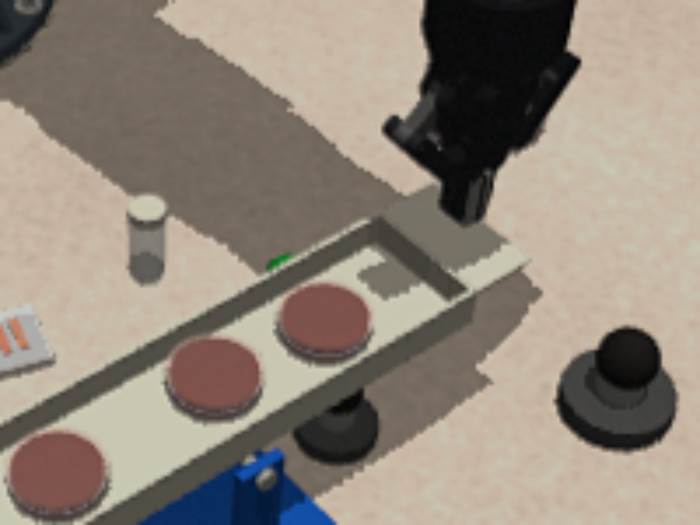

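Shut fingertips are over the lip centre at crop (465,215). I push down, slowly.

servo_tool:
  deltas:
    - [0,[1,0,8],[0,0,0]]
    - [0,[0,0,6],[0,0,0]]
    - [0,[0,0,4],[0,0,0]]
    - [0,[0,0,4],[0,0,0]]
    - [0,[0,0,4],[0,0,0]]

```text
time_s: 9.85
eef_pos: [0.5317, 0.1807, 0.1361]
ee_rot: [[-0.978, -0.209, 0.0], [-0.209, 0.978, 0.0], [-0.0, 0.0, -1.0]]
force: [-0.0, 1.2, 2.5]
opening: -0.002
gripper_force: 1.0
```

servo_tool:
  deltas:
    - [0,[0,0,6],[0,0,0]]
    - [0,[0,0,6],[0,0,0]]
    - [0,[0,0,6],[0,0,0]]
    - [0,[0,0,6],[0,0,0]]
    - [0,[0,0,6],[0,0,0]]

```text
time_s: 10.35
eef_pos: [0.5318, 0.1805, 0.1058]
ee_rot: [[-0.978, -0.209, 0.0], [-0.209, 0.978, -0.0], [-0.0, -0.0, -1.0]]
force: [0.3, -0.1, 2.5]
opening: 0.0
gripper_force: 1.2
```

servo_tool:
  deltas:
    - [0,[0,0,4],[0,0,0]]
    - [0,[0,0,4],[0,0,0]]
    - [0,[0,0,3],[0,0,0]]
    - [0,[0,0,2],[0,0,0]]
    - [0,[0,0,0],[0,0,0]]

```text
time_s: 10.85
eef_pos: [0.5316, 0.1805, 0.0931]
ee_rot: [[-0.978, -0.209, -0.0], [-0.209, 0.978, -0.0], [0.0, -0.0, -1.0]]
force: [0.5, -0.3, 1.7]
opening: 0.0
gripper_force: 1.0
```

servo_tool:
  deltas:
    - [0,[0,0,1.5],[0,0,0]]
    - [0,[0,0,1.5],[0,0,0]]
    - [0,[0,0,1],[0,0,0]]
    - [0,[0,0,0],[0,0,0]]

```text
time_s: 11.25
eef_pos: [0.5317, 0.1806, 0.0892]
ee_rot: [[-0.978, -0.209, 0.0], [-0.209, 0.978, 0.0], [-0.0, -0.0, -1.0]]
force: [1.0, -1.3, 2.3]
opening: 0.002
gripper_force: 1.0
```

servo_tool:
  deltas:
    - [0,[0,0,1],[0,0,0]]
    - [0,[0,0,1],[0,0,0]]
    - [0,[0,0,0],[0,0,0]]

```text
time_s: 11.55
eef_pos: [0.5317, 0.1806, 0.0872]
ee_rot: [[-0.978, -0.209, 0.0], [-0.209, 0.978, 0.0], [-0.0, 0.0, -1.0]]
force: [0.4, 0.7, 2.4]
opening: 0.001
gripper_force: 1.0
```

servo_tool:
  deltas:
    - [0,[0,0,1],[0,0,0]]
    - [0,[0,0,1],[0,0,0]]
    - [0,[0,0,0],[0,0,0]]

```text
time_s: 11.85
eef_pos: [0.5317, 0.1806, 0.0852]
ee_rot: [[-0.978, -0.209, -0.0], [-0.209, 0.978, -0.0], [0.0, -0.0, -1.0]]
force: [1.2, 0.1, 2.5]
opening: 0.001
gripper_force: 1.0
```

servo_tool:
  deltas:
    - [0,[0,0,1],[0,0,0]]
    - [0,[0,0,1],[0,0,0]]
    - [0,[0,0,0],[0,0,0]]

```text
time_s: 12.15
eef_pos: [0.5316, 0.1806, 0.0832]
ee_rot: [[-0.978, -0.209, -0.0], [-0.209, 0.978, -0.0], [0.0, 0.0, -1.0]]
force: [-0.1, -1.1, 2.7]
opening: -0.002
gripper_force: 1.0
```

servo_tool:
  deltas:
    - [0,[0,0,1],[0,0,0]]
    - [0,[0,0,1],[0,0,0]]
    - [0,[0,0,0],[0,0,0]]

```text
time_s: 12.45
eef_pos: [0.5316, 0.1806, 0.0812]
ee_rot: [[-0.978, -0.209, -0.0], [-0.209, 0.978, 0.0], [0.0, 0.0, -1.0]]
force: [0.2, -0.6, 1.6]
opening: 0.001
gripper_force: 1.1
```

servo_tool:
  deltas:
    - [0,[0,0,1],[0,0,0]]
    - [0,[0,0,1],[0,0,0]]
    - [0,[0,0,0],[0,0,0]]

```text
time_s: 12.75
eef_pos: [0.5316, 0.1806, 0.0791]
ee_rot: [[-0.978, -0.209, -0.0], [-0.209, 0.978, -0.0], [0.0, 0.0, -1.0]]
force: [0.4, 0.3, 3.3]
opening: 0.003
gripper_force: 1.1
```

servo_tool:
  deltas:
    - [0,[0,0,1],[0,0,0]]
    - [0,[0,0,0.5],[0,0,0]]
    - [0,[0,0,0],[0,0,0]]

```text
time_s: 13.05
eef_pos: [0.5317, 0.1806, 0.0777]
ee_rot: [[-0.978, -0.209, -0.0], [-0.209, 0.978, -0.0], [0.0, -0.0, -1.0]]
force: [-0.3, -1.2, 2.5]
opening: 0.001
gripper_force: 1.1
```

servo_tool:
  deltas:
    - [0,[0,0,1],[0,0,0]]
    - [0,[0,0,0.5],[0,0,0]]
    - [0,[0,0,0],[0,0,0]]

```text
time_s: 13.35
eef_pos: [0.5317, 0.1806, 0.0762]
ee_rot: [[-0.978, -0.209, -0.0], [-0.209, 0.978, -0.0], [0.0, 0.0, -1.0]]
force: [0.3, -0.7, 2.9]
opening: -0.001
gripper_force: 1.1
```

servo_tool:
  deltas:
    - [0,[0,0,1],[0,0,0]]
    - [0,[0,0,0.5],[0,0,0]]
    - [0,[0,0,0],[0,0,0]]

```text
time_s: 13.65
eef_pos: [0.5317, 0.1806, 0.0747]
ee_rot: [[-0.978, -0.209, -0.0], [-0.209, 0.978, 0.0], [0.0, 0.0, -1.0]]
force: [0.4, -0.5, 2.5]
opening: 0.0
gripper_force: 1.1
```

servo_tool:
  deltas:
    - [0,[0,0,1],[0,0,0]]
    - [0,[0,0,0.5],[0,0,0]]
    - [0,[0,0,0],[0,0,0]]

```text
time_s: 13.95
eef_pos: [0.5318, 0.1805, 0.0734]
ee_rot: [[-0.978, -0.209, 0.0], [-0.209, 0.978, -0.0], [-0.0, -0.0, -1.0]]
force: [-0.7, -2.1, 6.2]
opening: -0.003
gripper_force: 2.7
```

Contact with the rest. Small steps up to 10 N.

servo_tool:
  deltas:
    - [0,[0,0,0.4],[0,0,0]]
    - [0,[0,0,0],[0,0,0]]
    - [0,[0,0,0],[0,0,0]]

```text
time_s: 14.25
eef_pos: [0.5318, 0.1805, 0.0732]
ee_rot: [[-0.978, -0.209, 0.0], [-0.209, 0.978, -0.0], [-0.0, -0.0, -1.0]]
force: [-1.1, -1.4, 9.2]
opening: 0.003
gripper_force: 3.7
```

Run:
```python
from h import *
o=get_obs();print(o['force'],o['eef_pos'])
f=grab_frame('scene');cv2.imwrite('pics/h1.png',cv2.resize(f['color'][180:330,240:480,::-1],None,fx=3,fy=3))
```

```text
[-1.11367066 -1.40641537  9.24857779] [0.53180026 0.18051982 0.07323792]
```

View pics/h1.png

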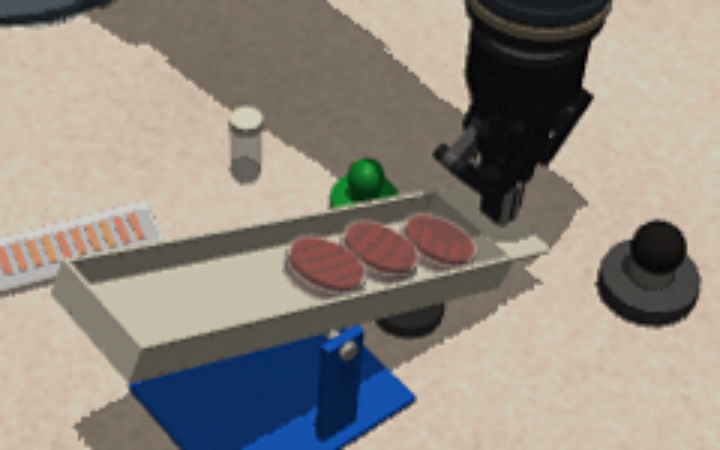

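All three dishes, at crop (440,240), (380,248) and (325,265), lie against one another at the lip end. I hold about 10 N.

servo_tool:
  deltas:
    - [0,[0,0,0.1],[0,0,0]]
    - [0,[0,0,0],[0,0,0]]
    - [0,[0,0,0],[0,0,0]]
    - [0,[0,0,0],[0,0,0]]
    - [0,[0,0,0],[0,0,0]]

```text
time_s: 14.8
eef_pos: [0.5318, 0.1805, 0.0732]
ee_rot: [[-0.978, -0.209, 0.0], [-0.209, 0.978, -0.0], [-0.0, -0.0, -1.0]]
force: [-1.8, -2.0, 9.4]
opening: -0.002
gripper_force: 4.0
```

servo_tool:
  deltas:
    - [0,[0,0,0],[0,0,0]]
    - [0,[0,0,0],[0,0,0]]
    - [0,[0,0,0],[0,0,0]]
    - [0,[0,0,0],[0,0,0]]
    - [0,[0,0,0],[0,0,0]]

```text
time_s: 15.3
eef_pos: [0.5318, 0.1805, 0.0732]
ee_rot: [[-0.978, -0.209, 0.001], [-0.209, 0.978, -0.0], [-0.0, -0.0, -1.0]]
force: [-2.1, -2.3, 8.9]
opening: 0.002
gripper_force: 4.0
```

servo_tool:
  deltas:
    - [0,[0,0,0],[0,0,0]]
    - [0,[0,0,0],[0,0,0]]
    - [0,[0,0,0],[0,0,0]]
    - [0,[0,0,0],[0,0,0]]
    - [0,[0,0,0],[0,0,0]]

```text
time_s: 15.8
eef_pos: [0.5318, 0.1805, 0.0732]
ee_rot: [[-0.978, -0.209, 0.0], [-0.209, 0.978, -0.0], [-0.0, -0.0, -1.0]]
force: [-0.8, -2.1, 9.2]
opening: -0.002
gripper_force: 4.0
```

servo_tool:
  deltas:
    - [0,[0,0,0],[0,0,0]]
    - [0,[0,0,0],[0,0,0]]
    - [0,[0,0,0],[0,0,0]]
    - [0,[0,0,0],[0,0,0]]
    - [0,[0,0,0],[0,0,0]]

```text
time_s: 16.3
eef_pos: [0.5318, 0.1805, 0.0731]
ee_rot: [[-0.978, -0.209, 0.0], [-0.209, 0.978, -0.0], [-0.0, -0.0, -1.0]]
force: [-1.1, -2.0, 8.5]
opening: 0.0
gripper_force: 4.0
```

Steady at about 9 N. A touch more and hold for another 2.5 s.

servo_tool:
  deltas:
    - [0,[0,0,0.1],[0,0,0]]
    - [0,[0,0,0],[0,0,0]]
    - [0,[0,0,0],[0,0,0]]
    - [0,[0,0,0],[0,0,0]]
    - [0,[0,0,0],[0,0,0]]

```text
time_s: 16.8
eef_pos: [0.5318, 0.1805, 0.0731]
ee_rot: [[-0.978, -0.209, 0.001], [-0.209, 0.978, -0.0], [-0.0, -0.0, -1.0]]
force: [-1.2, -2.1, 10.8]
opening: -0.003
gripper_force: 4.3
```

servo_tool:
  deltas:
    - [0,[0,0,0],[0,0,0]]
    - [0,[0,0,0],[0,0,0]]
    - [0,[0,0,0],[0,0,0]]
    - [0,[0,0,0],[0,0,0]]
    - [0,[0,0,0],[0,0,0]]

```text
time_s: 17.3
eef_pos: [0.5319, 0.1805, 0.0731]
ee_rot: [[-0.978, -0.209, 0.001], [-0.209, 0.978, -0.0], [-0.001, -0.0, -1.0]]
force: [-1.2, -1.7, 9.5]
opening: -0.001
gripper_force: 4.3
```

servo_tool:
  deltas:
    - [0,[0,0,0],[0,0,0]]
    - [0,[0,0,0],[0,0,0]]
    - [0,[0,0,0],[0,0,0]]
    - [0,[0,0,0],[0,0,0]]
    - [0,[0,0,0],[0,0,0]]

```text
time_s: 17.8
eef_pos: [0.5318, 0.1805, 0.0731]
ee_rot: [[-0.978, -0.209, 0.001], [-0.209, 0.978, -0.0], [-0.0, -0.0, -1.0]]
force: [-3.1, -1.7, 9.2]
opening: -0.0
gripper_force: 4.3
```

servo_tool:
  deltas:
    - [0,[0,0,0],[0,0,0]]
    - [0,[0,0,0],[0,0,0]]
    - [0,[0,0,0],[0,0,0]]
    - [0,[0,0,0],[0,0,0]]
    - [0,[0,0,0],[0,0,0]]

```text
time_s: 18.3
eef_pos: [0.5318, 0.1805, 0.0731]
ee_rot: [[-0.978, -0.209, 0.001], [-0.209, 0.978, -0.0], [-0.001, -0.0, -1.0]]
force: [-2.0, -2.6, 9.1]
opening: -0.002
gripper_force: 4.3
```

servo_tool:
  deltas:
    - [0,[0,0,0],[0,0,0]]
    - [0,[0,0,0],[0,0,0]]
    - [0,[0,0,0],[0,0,0]]
    - [0,[0,0,0],[0,0,0]]
    - [0,[0,0,0],[0,0,0]]

```text
time_s: 18.8
eef_pos: [0.5318, 0.1805, 0.0731]
ee_rot: [[-0.978, -0.209, 0.0], [-0.209, 0.978, -0.0], [-0.0, -0.0, -1.0]]
force: [-2.0, -2.0, 10.5]
opening: -0.001
gripper_force: 4.3
```

About 10 N held for over 4 s. Now I ease the tray back up.

servo_tool:
  deltas:
    - [0,[0,0,-0.7],[0,0,0]]
    - [0,[0,0,-1.5],[0,0,0]]
    - [0,[0,0,-3],[0,0,0]]
    - [0,[0,0,-3],[0,0,0]]
    - [0,[0,0,-3],[0,0,0]]

```text
time_s: 19.3
eef_pos: [0.5316, 0.1808, 0.0841]
ee_rot: [[-0.978, -0.209, -0.0], [-0.209, 0.978, 0.0], [0.0, 0.0, -1.0]]
force: [-1.2, 2.7, 1.5]
opening: -0.002
gripper_force: 1.3
```

servo_tool:
  deltas:
    - [0,[0,0,-3],[0,0,0]]
    - [0,[0,0,-3],[0,0,0]]
    - [0,[0,0,-3],[0,0,0]]
    - [0,[0,0,-3],[0,0,0]]
    - [0,[0,0,-3],[0,0,0]]

```text
time_s: 19.8
eef_pos: [0.5317, 0.1805, 0.0991]
ee_rot: [[-0.978, -0.209, -0.0], [-0.209, 0.978, -0.0], [0.0, -0.0, -1.0]]
force: [-0.7, 2.7, 2.2]
opening: -0.002
gripper_force: 1.1
```

servo_tool:
  deltas:
    - [0,[0,0,-3],[0,0,0]]
    - [0,[0,0,-3],[0,0,0]]
    - [0,[0,0,-3],[0,0,0]]
    - [0,[0,0,-3],[0,0,0]]
    - [0,[0,0,-3],[0,0,0]]

```text
time_s: 20.3
eef_pos: [0.5317, 0.1806, 0.1142]
ee_rot: [[-0.978, -0.209, 0.0], [-0.209, 0.978, -0.0], [-0.0, -0.0, -1.0]]
force: [-0.5, 2.5, 1.8]
opening: -0.0
gripper_force: 0.9
```

servo_tool:
  deltas:
    - [0,[0,0,-3],[0,0,0]]
    - [0,[0,0,-3],[0,0,0]]
    - [0,[0,0,-3],[0,0,0]]
    - [0,[0,0,-3],[0,0,0]]
    - [0,[0,0,-3],[0,0,0]]

```text
time_s: 20.8
eef_pos: [0.5317, 0.1804, 0.1291]
ee_rot: [[-0.978, -0.209, 0.0], [-0.209, 0.978, -0.0], [0.0, -0.0, -1.0]]
force: [-0.3, 0.2, 1.4]
opening: -0.001
gripper_force: 0.5
```

servo_tool:
  deltas:
    - [0,[0,0,-2],[0,0,0]]
    - [0,[0,0,-2],[0,0,0]]
    - [0,[0,0,-2],[0,0,0]]
    - [0,[0,0,-2],[0,0,0]]
    - [0,[0,0,-2],[0,0,0]]

```text
time_s: 21.3
eef_pos: [0.5316, 0.1806, 0.139]
ee_rot: [[-0.978, -0.209, -0.0], [-0.209, 0.978, -0.0], [0.0, -0.0, -1.0]]
force: [-0.3, 0.6, 1.0]
opening: -0.003
gripper_force: 0.4
```

servo_tool:
  deltas:
    - [0,[0,0,-1.5],[0,0,0]]
    - [0,[0,0,-1.5],[0,0,0]]
    - [0,[0,0,-1],[0,0,0]]
    - [0,[0,0,-1],[0,0,0]]
    - [0,[0,0,-1],[0,0,0]]

```text
time_s: 21.8
eef_pos: [0.5317, 0.1806, 0.1449]
ee_rot: [[-0.978, -0.209, -0.0], [-0.209, 0.978, -0.0], [0.0, -0.0, -1.0]]
force: [0.5, -0.7, 1.0]
opening: 0.001
gripper_force: 0.4
```

servo_tool:
  deltas:
    - [0,[0,0,-1],[0,0,0]]
    - [0,[0,0,-1],[0,0,0]]
    - [0,[0,0,-1],[0,0,0]]
    - [0,[0,0,-1],[0,0,0]]
    - [0,[0,0,-1],[0,0,0]]

```text
time_s: 22.3
eef_pos: [0.5316, 0.1806, 0.1499]
ee_rot: [[-0.978, -0.209, -0.0], [-0.209, 0.978, 0.0], [0.0, 0.0, -1.0]]
force: [0.3, -0.0, -0.0]
opening: 0.003
gripper_force: 0.0
```

Off the lip. I retreat straight up and check.

servo_tool:
  deltas:
    - [0,[0,0,-2],[0,0,0]]
    - [0,[0,0,-6],[0,0,0]]
    - [0,[0,0,-25],[0,0,0]]
    - [0,[0,0,-40],[0,0,0]]
    - [0,[0,0,-20],[0,0,0]]

```text
time_s: 22.8
eef_pos: [0.5322, 0.1808, 0.2463]
ee_rot: [[-0.978, -0.209, 0.003], [-0.209, 0.978, 0.001], [-0.003, 0.0, -1.0]]
force: [0.9, 0.9, -0.5]
opening: 0.001
gripper_force: 0.0
```

servo_tool:
  deltas:
    - [0,[0,0,0],[0,0,0]]
    - [0,[0,0,0],[0,0,0]]
    - [0,[0,0,0],[0,0,0]]

```text
time_s: 23.1
eef_pos: [0.5313, 0.1804, 0.242]
ee_rot: [[-0.978, -0.209, -0.001], [-0.209, 0.978, -0.0], [0.001, -0.0, -1.0]]
force: [-0.6, 0.8, -0.5]
opening: -0.0
gripper_force: 0.0
```

Run:
```python
from h import *
o=get_obs();print(o['force'],o['eef_pos'])
f=grab_frame('scene');cv2.imwrite('pics/e1.png',cv2.resize(f['color'][180:340,160:480,::-1],None,fx=2.4,fy=2.4))
```

```text
[-0.59090209  0.78235064 -0.51388103] [0.53127104 0.18043575 0.24201047]
```

View pics/e1.png

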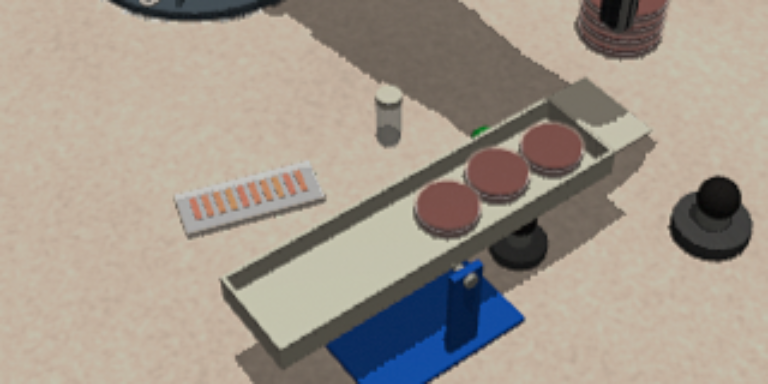

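The picture shows the tray level, with the dishes in a row at crop (552,148), (498,173) and (447,208). A quick check of their spacing follows.

Run:
```python
from h import *
f=grab_frame('scene');c=f['color'].astype(float);q=np.clip((c[...,0]/(c[...,1]+1)-.8)*200,0,255).astype(np.uint8)
R=np.array([[-.211,.977],[-.977,-.211]])
for u,v in((390,242),(367,252),(346,267)):
    m=np.zeros_like(q);cv2.circle(m,(u,v),15,1,-1);m&=(q>94).astype(np.uint8)
    k,l,st,ce=cv2.connectedComponentsWithStats(cv2.erode(m,np.ones((3,3))));X=onz(f,*ce[l[v,u]],.118)+[-.0025,.0012,0]
    print(st[l[v,u]],X,R@(X[:2]-[.5714,-.0007]))
```

```text
[379 233  22  16 284] [0.54285028 0.12839441 0.118     ] [0.13214923 0.00065415]
[356 243  23  17 305] [0.54952192 0.07400849 0.118     ] [0.07760647 0.0056114 ]
[335 257  23  18 326] [0.56525555 0.02149155 0.118     ] [0.02297762 0.00132071]
```

Dish centres are at x = 132, 78 and 23 mm, so they touch each other and the end wall.

```bash
python3 -c "
from plant import *
print(sign_off())"
```

```text
the job is handed in; nothing more can be done
None
```

The job is done and handed in at about 23 s: the loose dish was laid in the bay, the lip was held on the rest at about 9–10 N for over 4 s, all three dishes slid together against the lip end, the tray was eased back to level, and I touched nothing else.

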